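# Start the test plug in the welded flange neck by feel and screw it home

### The job

Take the steel square-head plug from the parts tray and screw it fully home into the upright neck of the welded flange, so that its collar lies flush on the neck all round. Do not cross-thread it: set it in the mouth, turn it gently backward (anticlockwise from above) until you feel the thread start drop, and only then drive it forward (clockwise) until the collar is down. Never lean on it or force it, leave the other parts where they lie, and let go of it when done.

Things in the scene. Friction and masses are not known exactly. Their poses are not given: they have to be found in the camera images.
- plug: Loose steel screw plug standing upright on its nose in the tray; 63 mm tall, 0.2 to 0.45 kg. From below: shank 30 mm in diameter, 26 mm long, its nose chamfered to 24 mm over 5 mm; collar 50 mm in diameter, 5 mm thick; square head 26 mm across flats, 32 mm tall: grip it on two flats, tips just above the collar. Origin: centre of the foot, z up its axis, x and y square to the head's flats.
- collar (a point): centre of the underside of the plug's collar, 26 mm above its foot, 37 mm below the top of the head; axes as the plug's
- lugs (a point): point on the plug's axis, 12 mm above its foot: at this height four lugs 5 mm long and 4 mm thick, one every 90 deg along its x and y axes, pitched like the thread (right-handed), reach out to a radius of 20 mm. They are its thread starts
- flange: Steel flange fixed to the bench: disc 140 mm in diameter, 16 mm thick, with a neck of 64 mm outside diameter welded on upright, 60 mm high in all, mouth 42 mm wide. The four-start thread inside lets the shank through with 1 mm of play all round. The thread's angle is not known. Origin: centre of the underside, z up.
- mouth (a point): centre of the neck's rim, 60 mm above the bench, z up. Collar height above it: 7 to 11.5 mm while the lugs stand on the thread's ribs, 14 mm if they stand on the stops, about 3 mm once dropped into the gaps, 0 when home. Set in, the lugs land on ribs or stops; should they happen to go straight into the gaps, that is a drop too
- rib_top (a point): point on the neck's axis 5.4 mm below the rim, level with the ribs' high ends. Clockwise from above each quarter has a 26 deg gap (a lug fills 16), a 58 deg rib falling 4 mm per rad, a 6 deg stop 2.5 mm higher than the rib's high end. Turned forward on a rib, a lug jams on the stop; turned backward (90 deg at most) it climbs 4 mm per rad, then drops into the gap
- gap_floor (a point): point on the neck's axis 13.6 mm below the rim, at the floor of the gaps. Behind the gap the next stop blocks more back-turning. From the gap 45 to 60 deg forward draws the plug down 4 mm per rad till the collar meets the rim; a little later it binds: stop there. A lug set on a stop first drops 6 mm to a rib's low end when turned back: go on backward
- tray: black parts tray, 150 x 290 mm, rim 14 mm high, floor 5 mm above the bench; plug, hex nut and brass ring stand in it in a row along its long side, about 90 mm apart, in any order; nut and ring are no higher than the collar's underside. Origin: centre of its underside, y along its long side
- nut: aluminium hex nut, 40 mm across flats, 22 mm high, in the tray; leave it; origin at the centre of its underside
- nipple: brass pipe ring, 40 mm in diameter, 26 mm high, in the tray; leave it; origin at the centre of its underside
- magnet_square: red L-shaped magnet square, arms 90 mm long, 18 mm high, on the bench; leave it; origin at the outer corner, underside, arms along x and y
- brush: wire brush with a wooden handle lying on the bench; leave it; x along it
- chip_hammer: chipping hammer lying on the bench; leave it; x along it
- clamp: blue C-clamp lying on the bench, 140 x 75 mm, 14 mm high; leave it
- blank: steel disc, 90 mm in diameter, 12 mm high, on the bench; leave it
Things that resemble listed ones, but are neither listed nor needed, are in the scene too. Of the things that look like the plug, the smallest one is meant.

How it is judged:
On the way:
1. the plug stands upright in the neck with its thread started: the lugs have dropped into the entry gaps, the collar is within 5 mm of the mouth but not yet home (z of collar in the frame of mouth between 0.0016 and 0.005 m and horizontal distance between collar and mouth below 0.003 m and angle between plug's own z axis and vertical below 0.06 rad), for 0.1 s.
At the end, for the whole second after the job is handed in: The plug is screwed home in the neck: underside of the collar within 1 mm of the mouth, within 3 mm of its axis, upright within 3 deg, at rest and let go (z of collar in the frame of mouth below 0.001 m and horizontal distance between collar and mouth below 0.003 m and angle between plug's own z axis and vertical below 0.06 rad and linear speed of plug below 0.01 m/s); the robot touches nothing.
It fails at once if the plug is forced: more than 120 N between plug and flange (contact force between plug and flange above 120 N).
It fails at once if another part on the bench or in the tray is moved more than 30 mm (distance of any of nut, nipple, magnet_square, brush, chip_hammer, clamp, blank from where it was at the start of the episode above 0.03 m).
It also fails if it takes over 61 s, if anything falls off the work surface, if the arm or the gripper's body presses on something with over 40 N, if the wrist force passes 120 N, or if a joint passes its speed limit or range.

### The arm

A 6-joint arm with a two-finger parallel gripper is mounted at the origin on the work surface. World frame = base frame: x ahead of the robot, y to its left, z up, the work surface at z = 0. Lengths are in m, angles in rad, forces in N, time in s.
With the tool pointing down it reaches from about 0.375 to 0.9 m from the base axis. Payload 3.1 kg.
Tool frame: the origin (TCP) lies midway between the tips of the shut fingers; the grasp point (between the pads) lies 19 mm behind it; x points along the fingers, y is the direction in which the jaws open and shut, and the axes are right-handed (so a half turn about x gives the same grasp; the last joint's range is limited). The gripper opens to 87 mm and grips with 3 to 60 N. Pads are 19 mm wide; open, the fingers measure 117 mm over their backs; the gripper's body (75 mm by 190 mm) begins 51 mm behind the grasp point.
Start: joints at [-1.393, 0.527, 1.433, -0, 1.181, -0.178], TCP at [0.218, -0.586, 0.223] pointing down, gripper open.
Joint ranges: [-3.08, 3.08], [-0.75, 2.2], [0.22, 2.44], [-1.43, 4.57], [0, 2.65], [-2.85, 2.85]. Speed limits (rad/s): [2.79, 2.79, 3.14, 3.14, 3.14, 3.14].

### API

Orientations are given as a unit quaternion [x, y, z, w].
In Python, from rig import get_obs, imaging, robot gives the robot as it stands.
- The arm moves only by the shell command python3 -m inch 'ROWS' [FORCE]. ROWS is JSON, a list of rows, each a list of 3 entries, a list of its own where there are three numbers: the finger opening in mm, from 0 to 87, then the shift along the tool's x, y, z in mm, then the turn, a rotation vector about the tool's x, y, z in degrees. In form: [[grip, [dx, dy, dz], [wx, wy, wz]], ...]. A call has 1 to 12 rows; each row shifts and turns the pose as measured when the row begins, along the tool's axes as they then stand; what a row does not reach is not made up. A row lasts 1/8 s, in which the tool goes at most 62.5 mm and 10.7 degrees, less where a joint would pass 70% of its speed; a pose out of reach is approached as far as the arm can. A call with a gripper value outside its range is refused whole. The fingers move at their own pace and stop on an object; FORCE is the grip in N (left out, the last holds). Time passes only in rows, so rows that do not move let the fingers close. It gives the time, the measured TCP pose, the force and the opening at its end, in the units of the state.
- get_obs(): the state, without advancing time (a new reading comes with each control period).
- imaging.camera(name): name is "side" or "top"; returns the picture (384x512x3 uint8, red, green, blue); there is no depth.
- imaging.camera_params(name): a dict with "camera_matrix" (3x3 intrinsics, pixels), "k1" (the pictures are not rectified: a ray, as slopes to the right and down, at radius r is drawn at 1 + k1 r^2 times it, then the intrinsics apply), "xyz" and "rotation" of the camera in the world. Camera axes: x right, y down, z forward; pixel columns grow to the right and rows downward; lengths in m; the calibration is good to about 2 mm. A picture is of the moment at which its call begins. camera_params takes no time and is no camera call.
- robot.hand_in(): hands the job in, once; it reports no verdict.
Trained networks look in the newest picture that a camera, given by its name, has taken for a name from the list of things; names that differ only in an ending like _2 or _b are one class to them, and where a whole thing is asked for, a point or a joint stands for the part that bears it (a point fixed in the world has none). Each returns a list of dicts, best first, with "confidence" (0 to 1); they miss things now and then, are a little off and sometimes report something else, mostly with a low value. They report only what shows in the picture. A call takes as long as a camera call. They do not tell look-alikes from the thing itself.
- imaging.cut_out(camera, target): "pixels" (384x512 bool, what is visible of it) and "box" ([centre column, centre row, width, height] in pixels, round what is visible of it).
- imaging.tip_of(camera, target): "pixel" ([column, row] in pixels: a listed point, or the origin of a listed thing).
The state is a dict: "time": time; "q": joint angles; "joint_velocities": joint speeds; "joint_torque": joint torques, N m; "position": TCP position; "tool_rot": TCP orientation; "ft_force": force on the tool from outside, world axes, zero at the start; "moment": the same for the moment, N m; "grip_width": finger opening in m.
Only numpy, scipy, OpenCV 4.12 (cv2) and the standard library are available. Lean on these libraries where they do the work, as an engineer would, in place of code of your own. Each camera call takes 0.05 s, during which the arm holds its last target. There are 200 camera calls.

## Working session

There is one attempt and no reset: what is moved stays moved. The work goes in short steps, Python scripts to look and compute and a shell command to move; the robot and the scene stay as the last step left them, time stands still between calls to the robot, and variables do not carry over. Pictures are saved under pics/ and viewed, about 8 in all and at most 12, crops included, and the job is handed in when it is done.

```bash
mkdir -p pics; ls; python3 - <<'E'
from rig import get_obs, imaging, robot
import cv2,numpy as np
for n in("top","side"):
    im=imaging.camera(n); cv2.imwrite(f"pics/{n}0.png",cv2.cvtColor(im,cv2.COLOR_RGB2BGR))
    p=imaging.camera_params(n); print(n,p)
    for t in("plug","collar","flange","mouth","tray","nut","nipple"):
        print(t,[(np.round(d["pixel"],1).tolist(),round(d["confidence"],2)) for d in imaging.tip_of(n,t)[:4]],[(np.round(d["box"],0).tolist(),round(d["confidence"],2)) for d in imaging.cut_out(n,t)[:4]] if t in("plug","flange") else "")
o=get_obs();print(o)
E
```

```text
pics
top {'camera_matrix': array([[355.10226979,   0.        , 252.46962209],
       [  0.        , 355.10226979, 194.70412977],
       [  0.        ,   0.        ,   1.        ]]), 'k1': -0.08757901422937611, 'xyz': array([0.48699966, 0.02130851, 1.2130961 ]), 'rotation': array([-0.70128401,  0.71234414, -0.01882063,  0.02030646])}
plug [([133.8, 196.0], 0.54), ([168.7, 194.8], 0.47)] [([129.0, 194.0, 21.0, 18.0], 0.75), ([133.0, 227.0, 19.0, 19.0], 0.69), ([167.0, 198.0, 14.0, 12.0], 0.63)]
collar [([126.8, 190.0], 0.7), ([127.3, 225.0], 0.51), ([167.9, 196.3], 0.46)] 
flange [([295.6, 201.3], 0.69)] [([295.0, 204.0, 43.0, 40.0], 0.94), ([168.0, 200.0, 9.0, 16.0], 0.44)]
mouth [([298.8, 202.3], 0.8)] 
tray [([192.7, 197.0], 0.96)] 
nut [([199.9, 199.4], 0.66)] 
nipple [] 
side {'camera_matrix': array([[371.19001145,   0.        , 258.04650562],
       [  0.        , 371.19001145, 192.55414832],
       [  0.        ,   0.        ,   1.        ]]), 'k1': 0.014984167503275374, 'xyz': array([0.52639265, 0.67869706, 0.85376011]), 'rotation': array([-0.04664127,  0.93852554, -0.34197227,
[... 516 characters left out ...]
, 0.63), ([282.0, 160.6], 0.4)] 
{'time': 1.0, 'q': array([-1.39351254e+00,  5.27514057e-01,  1.43268580e+00, -1.29272143e-06,
        1.18141604e+00, -1.78506163e-01]), 'joint_velocities': array([ 0.00022381,  0.00014078, -0.00094745,  0.00160992,  0.00058963,
        0.00103065]), 'joint_torque': array([-6.03942099e-04, -4.40024936e+01, -1.76988298e+01,  6.33725035e-02,
        5.03949216e-02, -3.44262799e-05]), 'position': array([ 0.21772683, -0.58582799,  0.22254428]), 'tool_rot': array([-0.69594704, -0.1251367 ,  0.69594787, -0.12512027]), 'ft_force': array([0.33092186, 0.21104518, 0.45819846]), 'moment': array([ 0.06260484, -0.04207365,  0.01531055]), 'grip_width': 0.08700040653336459}
```

```bash
python3 - <<'E'
import cv2,numpy as np
a=cv2.imread("pics/top0.png"); b=cv2.imread("pics/side0.png")
cv2.imwrite("pics/v1.png",cv2.resize(a[140:260,100:340],None,fx=3.3,fy=3.3,interpolation=cv2.INTER_CUBIC))
cv2.imwrite("pics/v2.png",cv2.resize(b[140:384,180:360],None,fx=2.4,fy=2.4,interpolation=cv2.INTER_CUBIC))
E
```

```text
(no output)
```

View pics/v1.png

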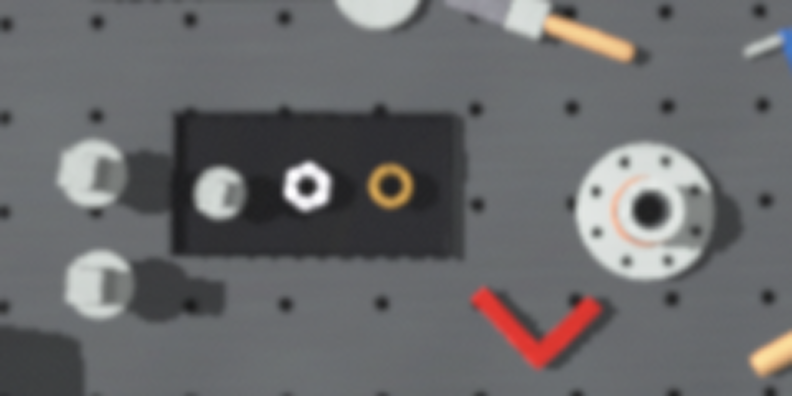

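View pics/v2.png

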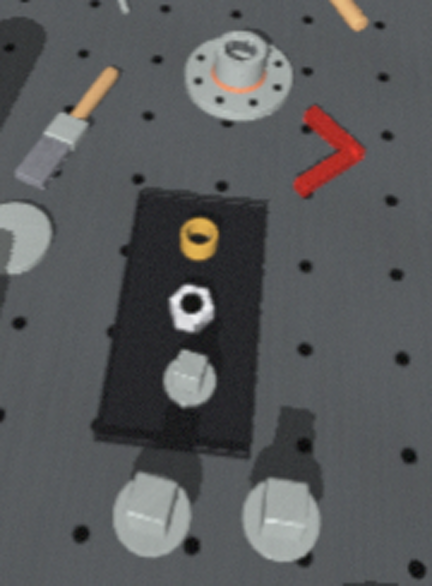

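The tray plug is the smallest one, at top pixel (167,198) and side pixel (259,297). Two bigger look-alikes stand outside the tray. The flange is at top (297,203) and side (281,171). I'll fit small shaded models to both cameras.

```bash
cat > h.py <<'E'
import numpy as np, cv2
from scipy.spatial.transform import Rotation as R
from scipy.optimize import minimize
def proj(p,P):
    c=(np.asarray(P)-p["xyz"])@R.from_quat(p["rotation"]).as_matrix()
    s=c[...,:2]/c[...,2:]; s=s*(1+p["k1"]*(s**2).sum(-1,keepdims=True))
    K=p["camera_matrix"]; return s@K[:2,:2].T+K[:2,2]
A=np.linspace(0,2*np.pi,49)[:-1]
ring=lambda r,z:np.c_[r*np.cos(A),r*np.sin(A),0*A+z]
def plug(x,y,yaw,z0,p):   # list of (label, polygons px), painter order
    T=lambda P:np.asarray(P)@R.from_euler("z",yaw).as_matrix().T+[x,y,z0]
    hull=lambda P:cv2.convexHull(proj(p,T(P)).astype(np.float32))[:,0]
    out=[(1,hull(np.r_[ring(.025,.026),ring(.025,.031)])),(2,hull(ring(.025,.031)))]
    s=.013;c=np.array([[s,s],[-s,s],[-s,-s],[s,-s]])
    for i in range(4):
        a,b=c[i],c[(i+1)%4]; q=T([[*a,.031],[*b,.031],[*b,.063],[*a,.063]])
        n=np.append((a+b)/2/s,0)@R.from_euler("z",yaw).as_matrix().T
        if n@(p["xyz"]-q.mean(0))>0: out.append((3+i,proj(p,q)))
    out.append((7,proj(p,T(np.c_[c,[.063]*4])))); return out
def flange(x,y,p):
    T=lambda P:P+[x,y,0]
    hull=lambda *P:cv2.convexHull(proj(p,T(np.concatenate(P))).astype(np.float32))[:,0]
    return [(1,hull(ring(.07,0),ring(.07,.016))),(2,hull(ring(.07,.016))),(3,hull(ring(.032,.016),ring(.032,.06))),(4,hull(ring(.032,.06))),(5,hull(ring(.021,.06)))]
def cost(polys,im,box,S=8,bgmask=None):
    x0,y0,x1,y1=box; n=8
    L=np.zeros(((y1-y0)*S,(x1-x0)*S),np.uint8)
    for l,q in polys: cv2.fillPoly(L,[np.round((q-[x0-.5,y0-.5])*S*16-8).astype(np.int32)],int(l),shift=4)
    B=np.stack([cv2.GaussianBlur(cv2.resize((L==k).astype(np.float32),(x1-x0,y1-y0),interpolation=cv2.INTER_AREA),(0,0),.5).ravel() for k in range(n)],1)
    B=B[:,B.sum(0)>.5]; t=im[y0:y1,x0:x1].astype(float).mean(2).ravel()
    w=np.linalg.lstsq(B,t,rcond=None)[0]; return ((B@w-t)**2).mean()
E
cat > fit.py <<'E'
from h import *
from rig import imaging
P={n:imaging.camera_params(n) for n in("top","side")}
I={n:cv2.imread(f"pics/{n}0.png") for n in P}
bx={"top":(157,186,178,211),"side":(247,282,272,312)}
fb={"top":(270,180,322,228),"side":(254,148,308,194)}
# fits per camera then both
for cams in(["top"],["side"],["top","side"]):
    f=lambda v:sum(cost(plug(v[0]/1e3,v[1]/1e3,np.radians(v[2]),.005,P[c]),I[c],bx[c]) for c in cams)
    best=min((minimize(f,[480,-270,a],method="Nelder-Mead",options=dict(initial_simplex=[[480,-270,a],[490,-270,a],[480,-255,a],[480,-270,a+12]])) for a in(-35,-15,5,25)),key=lambda r:r.fun)
    g=lambda v:sum(cost(flange(v[0]/1e3,v[1]/1e3,P[c]),I[c],fb[c]) for c in cams)
    r=minimize(g,[470,150],method="Nelder-Mead",options=dict(initial_simplex=[[470,150],[485,150],[470,165]]))
    print(cams,"plug",best.x.round(1),round(best.fun),"flange",r.x.round(1),round(r.fun))
for c in P: print(c,proj(P[c],np.array([[.48,-.27,.05],[.47,.15,.06]])).round())
E
python3 fit.py
```

```text
['top'] plug [ 480. -270.  -35.] 3856 flange [470. 150.] 2885
['side'] plug [ 480. -270.  -35.] 3679 flange [470. 150.] 1437
['top', 'side'] plug [ 480. -270.  -35.] 7535 flange [470. 150.] 4323
top [[342. 215.]
 [214. 220.]]
side [[294. 131.]
 [293. 237.]]
```

```bash
sed -i 's/\[480,-270,a\],method/[500,270,a],method/; s/\[\[480,-270,a\],\[490,-270,a\],\[480,-255,a\],\[480,-270,a+12\]\]/[[500,270,a],[515,270,a],[500,285,a],[500,270,a+12]]/; s/\[470,150\],method/[480,-120],method/; s/\[\[470,150\],\[485,150\],\[470,165\]\]/[[480,-120],[500,-120],[480,-140]]/; s/\[\[.48,-.27,.05\],\[.47,.15,.06\]\]/[[.5,.27,.05],[.48,-.12,.06]]/' fit.py; python3 fit.py
```

```text
['top'] plug [520.7 269.9 -26.8] 3471 flange [ 521.5 -119.2] 689
['side'] plug [543.9 311.  -54.9] 238 flange [ 520.2 -121.8] 300
['top', 'side'] plug [522.  269.6 -22.4] 6570 flange [ 521.  -119.7] 1014
top [[178. 212.]
 [297. 216.]]
side [[279. 280.]
 [293. 161.]]
```

```bash
sed -i 's/500,270,a/540,308,a/g; s/515,270,a/552,308,a/; s/500,285,a/540,320,a/;' fit.py; python3 fit.py | head -3
cat > show.py <<'E'
import sys
from fit import *
E
python3 - <<'E'
import cv2,numpy as np
from h import *
from rig import imaging
o=[]
for c,b in(("top",(150,180,190,216)),("side",(240,276,280,312))):
    im=cv2.imread(f"pics/{c}0.png");x0,y0,x1,y1=b
    o.append(cv2.resize(im[y0:y1,x0:x1],(400,360),interpolation=cv2.INTER_NEAREST))
cv2.imwrite("pics/v3.png",np.hstack(o))
E
```

```text
['top'] plug [545.6 312.2  -4.4] 303 flange [ 521.5 -119.2] 689
['side'] plug [544.  311.3 -12.3] 54 flange [ 520.2 -121.8] 300
['top', 'side'] plug [544.3 311.7 -12. ] 423 flange [ 521.  -119.7] 1014
```

View pics/v3.png

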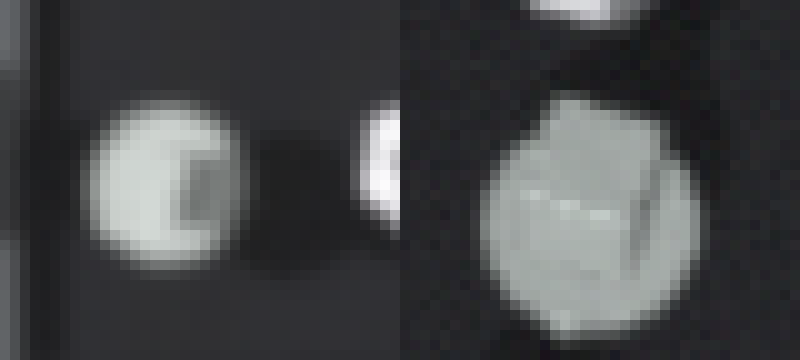

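Plug at (544.5, 311.7) mm, yaw about -11°. Flange axis at about (521, -120) mm.

```bash
cat > rel.py <<'E'
import sys,numpy as np
from rig import get_obs
from scipy.spatial.transform import Rotation as R
o=get_obs(); M=R.from_quat(o["tool_rot"]).as_matrix(); p=o["position"]*1e3
print("t",round(o["time"],2),"p",p.round(1),"F",o["ft_force"].round(1),"Mz",o["moment"].round(2),"w",round(o["grip_width"]*1e3,1),"q",o["q"].round(2))
print("x axis",M[:,0].round(4),"yaw of tool y",round(np.degrees(np.arctan2(M[1,1],M[0,1])),1))
# wanted: rotate so that x is straight down, in tool axes
print("level turn deg",np.degrees(M.T@np.cross(M[:,0],[0,0,-1])).round(2))
if len(sys.argv)>1: print("shift",((np.array(list(map(float,sys.argv[1:4])))-p)@M).round(1))
E
python3 rel.py 480 -200 220; python3 rel.py 544.5 311.7 150
```

```text
t 1.0 p [ 217.7 -585.8  222.5] F [0.3 0.2 0.5] Mz [ 0.06 -0.04  0.02] w 87.0 q [-1.39  0.53  1.43 -0.    1.18 -0.18]
x axis [-0.  0. -1.] yaw of tool y -69.6
level turn deg [ 0. -0.  0.]
shift [   2.6 -270.3 -380.2]
t 1.0 p [ 217.7 -585.8  222.5] F [0.3 0.2 0.5] Mz [ 0.06 -0.04  0.02] w 87.0 q [-1.39  0.53  1.43 -0.    1.18 -0.18]
x axis [-0.  0. -1.] yaw of tool y -69.6
level turn deg [ 0. -0.  0.]
shift [  72.6 -727.5 -618.9]
```

```bash
python3 -m inch '[[87,[0,-34,-47.5],[0,0,0]],[87,[0,-34,-47.5],[0,0,0]],[87,[0,-34,-47.5],[0,0,0]],[87,[0,-34,-47.5],[0,0,0]],[87,[0,-34,-47.5],[0,0,0]],[87,[0,-34,-47.5],[0,0,0]],[87,[0,-34,-47.5],[0,0,0]],[87,[0,-34,-47.5],[0,0,0]],[87,[0,0,0],[-10,0,0]],[87,[0,0,0],[-10,0,0]],[87,[0,0,0],[-10,0,0]],[87,[0,0,0],[-10,0,0]]]'; python3 rel.py 544.5 311.7 150
```

```text
time: 2.5
position: [0.49, -0.1892, 0.2232]
tool_rot: [0.608, 0.359, -0.606, 0.366]
ft_force: [-0.4, -0.5, 0.1]
grip_width: 0.0867
t 2.5 p [ 490.  -189.2  223.2] F [-0.4 -0.5  0.1] Mz [-0.06 -0.08  0.05] w 86.7 q [-0.58  0.39  1.69 -0.    1.05 -0.08]
x axis [ 0.0071 -0.0082 -0.9999] yaw of tool y -28.3
level turn deg [ 0.    0.22 -0.58]
shift [  69.5 -190.4 -467.1]
```

```bash
python3 -m inch '[[87,[6,-21,-52],[0,0,0]],[87,[6,-21,-52],[0,0,0]],[87,[6,-21,-52],[0,0,0]],[87,[6,-21,-52],[0,0,0]],[87,[6,-21,-52],[0,0,0]],[87,[6,-21,-52],[0,0,0]],[87,[6,-21,-52],[0,0,0]],[87,[6,-21,-52],[0,0,0]],[87,[6,-21,-52],[0,0,0]],[87,[0,0,0],[-9,0,0]],[87,[0,0,0],[-8,0,0]],[87,[0,0,0],[0,0,0]]]'; python3 rel.py 544.5 311.7 110
```

```text
time: 4.0
position: [0.5538, 0.3274, 0.1642]
tool_rot: [0.548, 0.443, -0.542, 0.457]
ft_force: [0.3, 0.6, -0.2]
grip_width: 0.0869
t 4.0 p [553.8 327.4 164.2] F [ 0.3  0.6 -0.2] Mz [ 0.   -0.05  0.01] w 86.9 q [ 0.37  0.61  1.45 -0.02  1.07  0.57]
x axis [ 0.0192 -0.0106 -0.9998] yaw of tool y -10.9
level turn deg [ 0.    0.39 -1.19]
shift [54.2 -7.3 16.9]
```

```bash
python3 -m inch '[[87,[20,-7,17],[0,0.4,-1.2]],[87,[34,0,0],[0,0,0]],[87,[0,0,0],[0,0,0]]]'; python3 rel.py 544.5 311.7 60
```

```text
time: 4.38
position: [0.545, 0.3112, 0.1103]
tool_rot: [0.548, 0.448, -0.546, 0.448]
ft_force: [-0.2, -0.1, 0.9]
grip_width: 0.0872
t 4.38 p [545.  311.2 110.3] F [-0.2 -0.1  0.9] Mz [ 0.03 -0.11 -0.01] w 87.2 q [0.34 0.67 1.52 0.   0.95 0.54]
x axis [ 0.002   0.0014 -1.    ] yaw of tool y -11.4
level turn deg [ 0.   -0.1  -0.09]
shift [50.3 -0.7 -0.3]
```

```bash
python3 -m inch '[[87,[36,-0.5,-0.3],[0,0,0]],[87,[35,0,0],[0,0,0]],[87,[0,0,0],[0,0,0]]]' ; python3 rel.py 544.5 311.7 39; python3 -m inch '[[50,[0,0,0],[0,0,0]],[40,[0,0,0],[0,0,0]],[20,[0,0,0],[0,0,0]],[20,[0,0,0],[0,0,0]],[20,[0,0,0],[0,0,0]],[20,[0,0,0],[0,0,0]]]' 20;python3 rel.py 544.5 311.7 39
```

```text
time: 4.75
position: [0.5492, 0.3127, 0.0426]
tool_rot: [0.552, 0.445, -0.544, 0.448]
ft_force: [0.8, -0.8, -0.7]
grip_width: 0.087
t 4.75 p [549.2 312.7  42.6] F [ 0.8 -0.8 -0.7] Mz [-0.02 -0.05  0.01] w 87.0 q [0.34 0.77 1.55 0.   0.81 0.54]
x axis [ 0.0104  0.0042 -0.9999] yaw of tool y -11.7
level turn deg [ 0.   -0.36 -0.53]
shift [ 3.6 -4.4  1.9]
time: 5.5
position: [0.553, 0.3142, 0.0495]
tool_rot: [0.556, 0.444, -0.541, 0.448]
ft_force: [-0.9, -0.1, 0.7]
grip_width: 0.0352
t 5.5 p [553.  314.2  49.5] F [-0.9 -0.1  0.7] Mz [-0.02  0.1  -0.  ] w 35.2 q [0.34 0.76 1.54 0.   0.82 0.55]
x axis [ 0.0201  0.0079 -0.9998] yaw of tool y -11.8
level turn deg [ 0.   -0.67 -1.03]
shift [10.3 -8.   4.3]
```

```bash
python3 -m inch '[[50,[5,-8,4],[0,-0.7,-1.0]],[50,[5,0,0],[0,0,0]]]' 20; python3 rel.py 544.5 311.7 39;  python3 -m inch '[[50,[0,0,0],[0,0,0]]]'; python3 rel.py 544.5 311.7 39
```

```text
time: 5.75
position: [0.5438, 0.3119, 0.0388]
tool_rot: [-0.548, -0.446, 0.549, -0.446]
ft_force: [-0.0, -0.1, 1.0]
grip_width: 0.0465
t 5.75 p [543.8 311.9  38.8] F [-0.  -0.1  1. ] Mz [-0.   -0.14 -0.01] w 46.5 q [ 0.34  0.77  1.55 -0.    0.82  0.55]
x axis [-7.0e-04 -1.1e-03 -1.0e+00] yaw of tool y -11.7
level turn deg [0.   0.07 0.03]
shift [-0.2  0.7  0. ]
time: 5.88
position: [0.5433, 0.3117, 0.038]
tool_rot: [-0.548, -0.446, 0.549, -0.446]
ft_force: [0.3, 0.2, -0.1]
grip_width: 0.0489
t 5.88 p [543.3 311.7  38. ] F [ 0.3  0.2 -0.1] Mz [-0.03 -0.06  0.02] w 48.9 q [ 0.34  0.77  1.55 -0.    0.82  0.55]
x axis [-0.002  -0.0016 -1.    ] yaw of tool y -11.7
level turn deg [0.   0.11 0.1 ]
shift [-1.   1.1 -0.3]
```

```bash
python3 -m inch '[[20,[-1,1.1,-0.3],[0,0.1,0.1]],[20,[0,0,0],[0,0,0]],[20,[0,0,0],[0,0,0]]]' 20; python3 rel.py 544.5 311.7 39
```

```text
time: 6.25
position: [0.5448, 0.3118, 0.039]
tool_rot: [0.549, 0.446, -0.548, 0.446]
ft_force: [-0.1, 0.4, -0.8]
grip_width: 0.0275
t 6.25 p [544.8 311.8  39. ] F [-0.1  0.4 -0.8] Mz [ 0.03 -0.13  0.04] w 27.5 q [ 0.34  0.77  1.55 -0.    0.82  0.55]
x axis [ 5.e-04 -1.e-04 -1.e+00] yaw of tool y -11.7
level turn deg [ 0.    0.   -0.03]
shift [-0.  -0.3  0.1]
```

```bash
python3 -m inch '[[15,[0,-0.2,0],[0,0,0]],[15,[0,0,0],[0,0,0]],[15,[0,0,0],[0,0,0]]]' 40; python3 rel.py 544.5 311.7 39; python3 -m inch '[[15,[-20,0,0],[0,0,0]],[15,[-50,0,0],[0,0,0]],[15,[-50,0,0],[0,0,0]]]'; python3 rel.py 521 -120 160
```

```text
time: 6.62
position: [0.545, 0.3118, 0.039]
tool_rot: [0.549, 0.446, -0.548, 0.446]
ft_force: [-0.0, -0.6, -0.7]
grip_width: 0.026
t 6.62 p [545.  311.8  39. ] F [-0.  -0.6 -0.7] Mz [-0.04 -0.14 -0.06] w 26.0 q [ 0.34  0.77  1.55 -0.    0.82  0.55]
x axis [ 1.3e-03  1.0e-04 -1.0e+00] yaw of tool y -11.7
level turn deg [ 0.   -0.02 -0.07]
shift [ 0.  -0.5  0.2]
time: 7.0
position: [0.5409, 0.3104, 0.1586]
tool_rot: [-0.544, -0.448, 0.553, -0.445]
ft_force: [0.4, -0.8, -2.0]
grip_width: 0.0257
t 7.0 p [540.9 310.4 158.6] F [ 0.4 -0.8 -2. ] Mz [ 0.01 -0.11 -0.01] w 25.7 q [ 0.34  0.6   1.49 -0.    1.06  0.55]
x axis [-0.0115 -0.0043 -0.9999] yaw of tool y -11.8
level turn deg [0.   0.38 0.59]
shift [  0.6  68.2 425.4]
```

```bash
python3 -m inch '[[15,[0,8.5,53],[0,0.4,0.6]],[15,[0,8.5,53],[0,0,0]],[15,[0,8.5,53],[0,0,0]],[15,[0,8.5,53],[0,0,0]],[15,[0,8.5,53],[0,0,0]],[15,[0,8.5,53],[0,0,0]],[15,[0,8.5,53],[0,0,0]],[15,[0,4,25],[0,0,0]],[15,[0,0,0],[0,0,0]]]'; python3 rel.py 521 -120 140
```

```text
time: 8.12
position: [0.5282, -0.0999, 0.1743]
tool_rot: [0.556, 0.442, -0.539, 0.452]
ft_force: [-0.1, 0.8, -2.8]
grip_width: 0.0255
t 8.12 p [528.2 -99.9 174.3] F [-0.1  0.8 -2.8] Mz [-0.02 -0.06  0.01] w 25.5 q [-0.4   0.47  1.72  0.02  0.93 -0.21]
x axis [ 0.0277  0.0029 -0.9996] yaw of tool y -11.6
level turn deg [ 0.   -0.48 -1.52]
shift [34.1 -4.  21.5]
```

```bash
python3 -m inch '[[15,[15,-4,21.5],[0,-0.5,-1.5]],[15,[18,0,0],[0,0,0]],[15,[0,0,0],[0,0,0]]]'; python3 rel.py 521 -120 115;python3 -m inch '[[15,[20,0,0],[0,0,0]],[15,[0,0,0],[0,0,0]]]'; python3 rel.py 521 -120 115
```

```text
time: 8.5
position: [0.519, -0.1199, 0.1403]
tool_rot: [-0.546, -0.448, 0.548, -0.447]
ft_force: [-1.5, -0.1, -1.5]
grip_width: 0.0258
t 8.5 p [ 519.  -119.9  140.3] F [-1.5 -0.1 -1.5] Mz [ 0.03 -0.03 -0.02] w 25.8 q [-0.44  0.52  1.74 -0.    0.88 -0.24]
x axis [-2.8e-03 -7.0e-04 -1.0e+00] yaw of tool y -11.4
level turn deg [0.   0.07 0.15]
shift [25.3  2.  -0.3]
time: 8.75
position: [0.5191, -0.1193, 0.1203]
tool_rot: [-0.545, -0.449, 0.548, -0.448]
ft_force: [-0.3, -0.0, -1.9]
grip_width: 0.0257
t 8.75 p [ 519.1 -119.3  120.3] F [-0.3 -0.  -1.9] Mz [ 0.01 -0.08  0.03] w 25.7 q [-0.43  0.55  1.76 -0.    0.83 -0.24]
x axis [-0.0036 -0.001  -1.    ] yaw of tool y -11.3
level turn deg [0.   0.09 0.19]
shift [5.3 2.1 0.3]
```

```bash
python3 - <<'E'
from h import *
from rig import imaging
o=[]
for c,b in(("side",(240,110,330,200)),("top",(255,160,345,250))):
    im=cv2.cvtColor(imaging.camera(c),cv2.COLOR_RGB2BGR); cv2.imwrite(f"pics/{c}1.png",im);x0,y0,x1,y1=b
    o.append(cv2.resize(im[y0:y1,x0:x1],(400,400),interpolation=cv2.INTER_NEAREST))
cv2.imwrite("pics/v4.png",np.hstack(o))
E
```

```text
(no output)
```

View pics/v4.png

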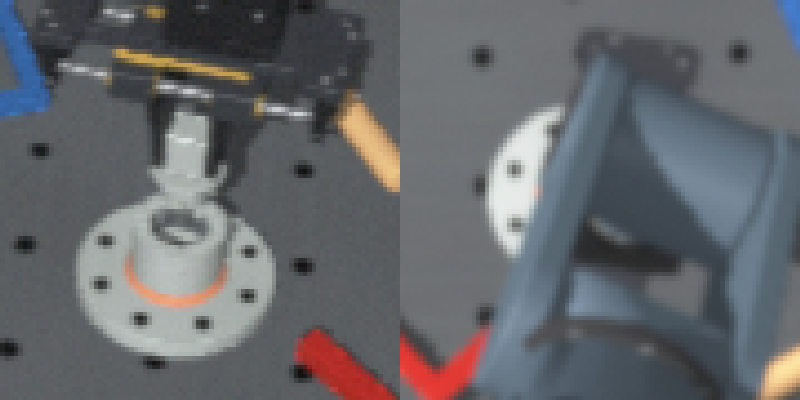

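The side view shows the collar at about (282,151), just above the mouth at about (280.5,161), and the plug hangs upright. I'll overlay the model to check the alignment.

```bash
cat > fit2.py <<'E'
from h import *
from rig import imaging,get_obs
import sys
n=sys.argv[1]
p=imaging.camera_params("side"); im=cv2.imread(f"pics/side{n}.png")
o=get_obs(); t=o["position"]; M=R.from_quat(o["tool_rot"]).as_matrix(); foot=t+M[:,0]*.034
print("foot by FK",(foot*1e3).round(1))
f0=lambda v:cost(flange(v[0]/1e3,v[1]/1e3,p),cv2.imread("pics/side0.png"),(254,148,308,194))
u,v=proj(p,foot+[0,0,.0285]).round().astype(int); box=(u-11,v-3,u+12,v+7)
def scene(x,y): 
    P=plug(x/1e3,y/1e3,np.radians(-11.4),foot[2],p)
    T=np.array([x/1e3,y/1e3,foot[2]])
    h=lambda *a:cv2.convexHull(proj(p,np.concatenate(a)+T).astype(np.float32))[:,0]
    fl=flange(.5203,-.1212,p)
    F=[(k,q) for k,q in zip((1,1,3,4,5),[q for _,q in fl])]
    return F+[(6,h(ring(.015,.005),ring(.015,.026))),(2,P[0][1]),(2,P[1][1])]+[(7,q) for l,q in P[2:]]
r=minimize(lambda v:cost(scene(*v),im,box),foot[:2]*1e3,method="Nelder-Mead",options=dict(initial_simplex=[foot[:2]*1e3,foot[:2]*1e3+[4,0],foot[:2]*1e3+[0,4]]))
print("collar fit side",r.x.round(1),r.fun, "at FK",cost(scene(*foot[:2]*1e3),im,box))
S=8;x0,y0,x1,y1=u-25,v-20,u+25,v+30
big=cv2.resize(im[y0:y1,x0:x1],None,fx=S,fy=S,interpolation=cv2.INTER_NEAREST); raw=big.copy()
for l,q in scene(*foot[:2]*1e3): cv2.polylines(big,[np.round((q-[x0-.5,y0-.5])*S).astype(int)],True,(0,0,255),1)
cv2.imwrite(f"pics/o{n}.png",np.hstack([raw,big]))
E
python3 fit2.py 1
```

```text
foot by FK [ 520.8 -120.2   87.8]
collar fit side [521.5 -89.3] 519.3656194066568 at FK 1326.1033580659052
```

View pics/o1.png

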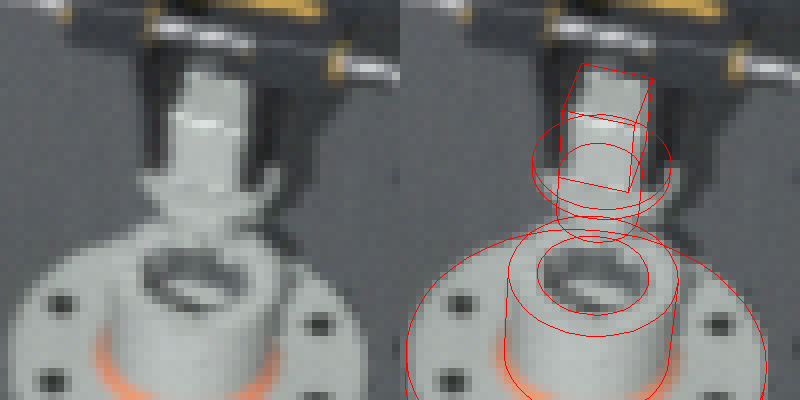

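The picture was taken before the arm settled, since FK moved about 2 mm during the camera calls. I'll retake it with the state logged at the same moment.

```bash
python3 rel.py 521 -120.5 115; python3 - <<'E'
from h import *
from rig import imaging,get_obs
import pickle
imaging.camera("side");imaging.camera("side")
o=get_obs(); im=cv2.cvtColor(imaging.camera("side"),cv2.COLOR_RGB2BGR); o2=get_obs()
cv2.imwrite("pics/side2.png",im); pickle.dump(o,open("o2.pkl","wb")); print(o["position"],o2["position"],o["tool_rot"])
E
sed -i 's/o=get_obs();/import pickle; o=pickle.load(open(f"o{n}.pkl","rb"));/; s/x0,y0,x1,y1=u-25,v-20,u+25,v+30/x0,y0,x1,y1=u-20,v-18,u+20,v+22/; s/^S=8;/S=10;/' fit2.py
python3 - <<'E'
s=open('fit2.py').read()
i=s.index("r=minimize"); j=s.index("S=10;")
s=s[:i]+'''box=(u-8,v-7,u+9,v+6)
def scene2(x,y,dz):
    T=np.array([x/1e3,y/1e3,foot[2]+dz/1e3]); P=plug(x/1e3,y/1e3,np.radians(-11.4),T[2],p); fl=flange(.5203,-.1212,p)
    return [(1,q) for _,q in fl[:3]]+[(1,fl[3][1]),(1,fl[4][1]),(1,cv2.convexHull(proj(p,np.r_[ring(.015,.005),ring(.015,.026)]+T).astype(np.float32))[:,0])]+P
res=sorted((cost(scene2(foot[0]*1e3+a,foot[1]*1e3+b,0),im,box),a,b) for a in np.arange(-4,4.1,.5) for b in np.arange(-5,6.1,.5))
print([tuple(np.round(r,1)) for r in res[:6]],cost(scene2(foot[0]*1e3,foot[1]*1e3,0),im,box))
'''+s[j:]
open('fit2.py','w').write(s)
E
python3 fit2.py 2
```

```text
t 8.85 p [ 520.8 -120.1  121.8] F [-0.  -0.6 -2.6] Mz [ 0.03 -0.05 -0.01] w 25.7 q [-0.43  0.55  1.75 -0.    0.83 -0.24]
x axis [ 8.0e-04 -2.9e-03 -1.0e+00] yaw of tool y -11.3
level turn deg [ 0.    0.15 -0.08]
shift [6.8 0.3 0.3]
[ 0.52103503 -0.12035047  0.12217108] [ 0.52097435 -0.12036527  0.12217391] [-0.54653442 -0.44708597  0.54702463 -0.44964243]
foot by FK [ 521.1 -120.5   88.2]
[(np.float64(668.4), np.float64(-2.5), np.float64(6.0)), (np.float64(682.0), np.float64(-2.0), np.float64(6.0)), (np.float64(696.4), np.float64(-2.5), np.float64(5.5)), (np.float64(696.4), np.float64(-1.5), np.float64(6.0)), (np.float64(701.5), np.float64(-3.0), np.float64(6.0)), (np.float64(705.7), np.float64(-2.0), np.float64(5.5))] 1029.7955404269283
```

View pics/o2.png

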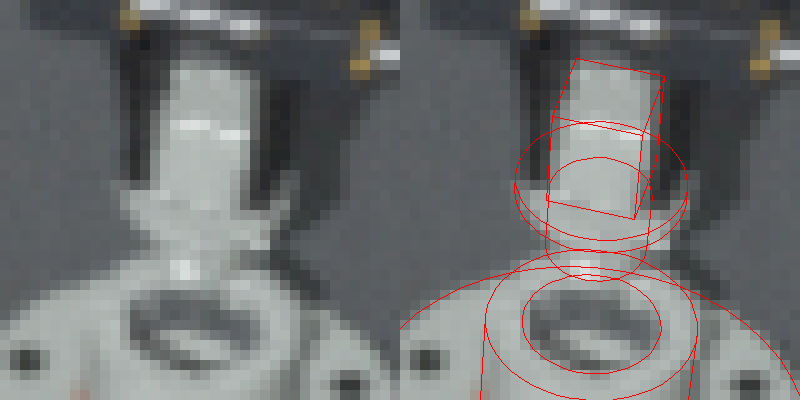

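FK and picture agree to about 1 mm laterally and the mouth outline fits. Descending gently.

```bash
python3 -m inch '[[15,[17,0,0],[0,0.15,0]],[15,[17,0,0],[0,0,0]],[15,[0,0,0],[0,0,0]]]'; python3 rel.py 520.7 -120.8 84
```

```text
time: 9.38
position: [0.5229, -0.1211, 0.0901]
tool_rot: [0.548, 0.446, -0.545, 0.451]
ft_force: [-0.2, 0.4, -2.0]
grip_width: 0.0256
t 9.38 p [ 522.9 -121.1   90.1] F [-0.2  0.4 -2. ] Mz [-0.01 -0.07 -0.01] w 25.6 q [-0.44  0.61  1.77  0.    0.75 -0.24]
x axis [ 0.0072 -0.0031 -1.    ] yaw of tool y -11.3
level turn deg [ 0.    0.09 -0.44]
shift [ 6.1 -2.3  0.1]
```

```bash
python3 -m inch '[[15,[2.5,-2.2,0],[0,0.1,-0.45]],[15,[1,0,0],[0,0,0]]]'; python3 rel.py 520.7 -120.8 84;python3 -m inch '[[15,[1.5,0,0],[0,0,0]]]'; python3 rel.py 520.7 -120.8 84
```

```text
time: 9.62
position: [0.5217, -0.1211, 0.0879]
tool_rot: [0.547, 0.448, -0.546, 0.449]
ft_force: [0.6, -0.3, -2.0]
grip_width: 0.0258
t 9.62 p [ 521.7 -121.1   87.9] F [ 0.6 -0.3 -2. ] Mz [-0.05 -0.07 -0.05] w 25.8 q [-0.44  0.61  1.77  0.    0.76 -0.24]
x axis [ 1.8e-03 -8.0e-04 -1.0e+00] yaw of tool y -11.3
level turn deg [ 0.    0.02 -0.11]
shift [ 3.9 -1.  -0.1]
time: 9.75
position: [0.5221, -0.1212, 0.0869]
tool_rot: [0.547, 0.448, -0.546, 0.45]
ft_force: [0.0, 0.3, -2.2]
grip_width: 0.026
t 9.75 p [ 522.1 -121.2   86.9] F [ 0.   0.3 -2.2] Mz [-0.08 -0.08  0.02] w 26.0 q [-0.44  0.61  1.77  0.    0.75 -0.24]
x axis [ 0.0029 -0.0013 -1.    ] yaw of tool y -11.3
level turn deg [ 0.    0.04 -0.18]
shift [ 2.9 -1.4 -0.2]
```

```bash
python3 -m inch '[[15,[1.5,-1.4,-0.2],[0,0,-0.2]],[15,[1.5,0,0],[0,0,0]]]'; python3 rel.py 520.7 -120.8 84;python3 -m inch '[[15,[1.5,-0.4,0],[0,0,-0.1]]]'; python3 rel.py 520.7 -120.8 82
```

```text
time: 10.0
position: [0.5209, -0.1208, 0.0841]
tool_rot: [-0.546, -0.448, 0.547, -0.449]
ft_force: [-0.2, 0.1, -1.4]
grip_width: 0.0259
t 10.0 p [ 520.9 -120.8   84.1] F [-0.2  0.1 -1.4] Mz [-0.04 -0.04 -0.02] w 25.9 q [-0.44  0.62  1.78 -0.    0.75 -0.24]
x axis [-0.e+00 -9.e-04 -1.e+00] yaw of tool y -11.3
level turn deg [ 0.    0.05 -0.01]
shift [ 0.1 -0.2 -0. ]
time: 10.12
position: [0.5205, -0.1208, 0.0826]
tool_rot: [-0.546, -0.449, 0.547, -0.448]
ft_force: [-0.7, 0.5, -2.9]
grip_width: 0.0256
t 10.12 p [ 520.5 -120.8   82.6] F [-0.7  0.5 -2.9] Mz [ 0.06 -0.09 -0.  ] w 25.6 q [-0.44  0.62  1.78 -0.    0.75 -0.24]
x axis [-1.7e-03 -6.0e-04 -1.0e+00] yaw of tool y -11.3
level turn deg [0.   0.05 0.09]
shift [ 0.6  0.2 -0. ]
```

```bash
for i in 1 2 3; do python3 -m inch '[[15,[1.2,0,0],[0,0,0]]]' >/dev/null; python3 rel.py 520.7 -120.8 80 | grep -v level; done
```

```text
t 10.25 p [ 520.6 -120.9   81.3] F [ 0.6  0.8 -2.3] Mz [-0.06 -0.13 -0.04] w 25.8 q [-0.44  0.62  1.78 -0.    0.74 -0.24]
x axis [-1.4e-03 -8.0e-04 -1.0e+00] yaw of tool y -11.2
shift [ 1.3  0.1 -0.1]
t 10.38 p [ 520.8 -121.    80.1] F [ 0.8 -0.4 -1.3] Mz [-0.04 -0.1   0.05] w 25.6 q [-0.44  0.62  1.78 -0.    0.74 -0.24]
x axis [-0.0011 -0.001  -1.    ] yaw of tool y -11.2
shift [ 0.1 -0.1 -0.2]
t 10.5 p [ 520.9 -121.    79.1] F [-1.5  0.3  3. ] Mz [0.04 0.07 0.08] w 25.8 q [-0.44  0.63  1.78 -0.    0.74 -0.24]
x axis [-0.001  -0.0011 -1.    ] yaw of tool y -11.2
shift [-0.9 -0.2 -0.2]
```

```bash
for i in 1 2 3 4; do python3 -m inch '[[15,[0.3,0,0],[-4,0,0]]]' >/dev/null; python3 rel.py 520.8 -120.9 79 | grep -v level; done
```

```text
t 10.62 p [ 520.8 -121.    78.7] F [ 0.2  0.6 -2.4] Mz [-0.01 -0.08  0.03] w 25.9 q [-0.44  0.63  1.78 -0.    0.74 -0.31]
x axis [-0.0012 -0.001  -1.    ] yaw of tool y -7.1
shift [-0.3  0.  -0.1]
t 10.75 p [ 520.6 -120.9   78.3] F [-0.1  0.7 -2. ] Mz [-0.   -0.04 -0.03] w 25.6 q [-0.44  0.63  1.78 -0.    0.74 -0.38]
x axis [-1.5e-03 -8.0e-04 -1.0e+00] yaw of tool y -3.0
shift [-0.7  0.2  0. ]
t 10.88 p [ 520.4 -120.8   77.7] F [ 0.7  0.1 -2.6] Mz [ 0.02 -0.11 -0.03] w 25.5 q [-0.44  0.63  1.78 -0.    0.74 -0.45]
x axis [-1.9e-03 -5.0e-04 -1.0e+00] yaw of tool y 1.1
shift [-1.3  0.4  0.1]
t 11.0 p [ 520.2 -120.6   77.3] F [-0.8 -0.1  3.2] Mz [ 0.02  0.06 -0.09] w 25.3 q [-0.44  0.63  1.78 -0.    0.74 -0.53]
x axis [-2.4e-03 -2.0e-04 -1.0e+00] yaw of tool y 5.3
shift [-1.7  0.5  0.3]
```

```bash
for i in 1 2 3 4; do python3 -m inch '[[15,[0.2,0.2,0.1],[-4,0,0]]]' >/dev/null; python3 rel.py 520.8 -120.9 77 | grep -v level; done
```

```text
t 11.12 p [ 520.2 -120.7   77.5] F [-1.7  0.3  6.3] Mz [-0.05  0.31 -0.1 ] w 25.6 q [-0.44  0.63  1.78 -0.    0.74 -0.6 ]
x axis [-2.8e-03 -1.0e-04 -1.0e+00] yaw of tool y 9.4
shift [0.5 0.5 0.3]
t 11.25 p [ 520.1 -120.8   77.9] F [-1.6  0.1  2.9] Mz [-0.08  0.26 -0.11] w 25.8 q [-0.44  0.63  1.78 -0.    0.74 -0.67]
x axis [-3.5e-03 -1.0e-04 -1.0e+00] yaw of tool y 13.5
shift [0.9 0.7 0.3]
t 11.38 p [ 519.9 -120.9   78.2] F [-2.3 -1.   3.5] Mz [-0.09  0.15 -0.06] w 25.6 q [-0.44  0.63  1.78 -0.    0.74 -0.74]
x axis [-4.1e-03 -1.0e-04 -1.0e+00] yaw of tool y 17.6
shift [1.2 0.8 0.3]
t 11.5 p [ 519.7 -121.    78.4] F [-1.1  0.3  1.9] Mz [-0.14  0.2  -0.09] w 25.5 q [-0.44  0.63  1.78 -0.    0.74 -0.81]
x axis [-4.7e-03 -2.0e-04 -1.0e+00] yaw of tool y 21.7
shift [1.4 1.  0.3]
```

```bash
python3 rel.py | tail -1; for i in 1 2 3 4; do python3 -m inch '[[15,[0.2,0.4,0.1],[-4,0.05,0.12]]]' >/dev/null; python3 rel.py 520.7 -120.9 77 ; done
```

```text
level turn deg [ 0.   -0.09  0.26]
t 11.62 p [ 519.6 -121.    78.7] F [-2.4 -0.6  3.4] Mz [-0.24  0.38 -0.1 ] w 25.6 q [-0.44  0.63  1.78 -0.    0.74 -0.89]
x axis [-0.0043  0.0013 -1.    ] yaw of tool y 25.9
level turn deg [ 0.   -0.17  0.19]
shift [1.7 1.1 0.4]
t 11.75 p [ 519.3 -121.1   79. ] F [-2.9 -0.4  4.3] Mz [-0.24  0.34 -0.15] w 25.5 q [-0.44  0.62  1.78  0.    0.74 -0.96]
x axis [-0.0041  0.0028 -1.    ] yaw of tool y 30.0
level turn deg [ 0.   -0.26  0.12]
shift [2.  1.3 0.5]
t 11.88 p [ 519.  -121.2   79.3] F [-2.8 -0.9  2.9] Mz [-0.21  0.26 -0.08] w 25.6 q [-0.44  0.62  1.78  0.    0.74 -1.04]
x axis [-0.0039  0.0044 -1.    ] yaw of tool y 34.1
level turn deg [ 0.   -0.33  0.04]
shift [2.3 1.6 0.7]
t 12.0 p [ 518.8 -121.3   79.5] F [-1.3 -0.3  3.5] Mz [-0.19  0.32 -0.07] w 25.7 q [-0.44  0.62  1.78  0.01  0.74 -1.11]
x axis [-0.0038  0.0061 -1.    ] yaw of tool y 38.3
level turn deg [ 0.   -0.41 -0.05]
shift [2.5 1.7 0.9]
```

```bash
for i in 1 2 3; do python3 -m inch '[[15,[0.3,0.4,0.2],[-4,-0.15,0]]]' >/dev/null; python3 rel.py 520.2 -120.9 77 ; done
```

```text
t 12.12 p [ 518.7 -121.3   79.7] F [-1.4 -0.1  2.5] Mz [ 0.08  0.19 -0.1 ] w 25.7 q [-0.44  0.62  1.78  0.    0.74 -1.18]
x axis [-0.003   0.0042 -1.    ] yaw of tool y 42.4
level turn deg [ 0.   -0.29 -0.03]
shift [2.7 1.4 0.8]
t 12.25 p [ 518.7 -121.    79.7] F [-0.5  0.7  0.9] Mz [ 0.18 -0.06  0.02] w 25.4 q [-0.44  0.62  1.78  0.    0.74 -1.25]
x axis [-0.0018  0.0028 -1.    ] yaw of tool y 46.5
level turn deg [ 0.   -0.19 -0.04]
shift [2.7 1.1 1.1]
t 12.38 p [ 519.2 -121.    79.5] F [-0.5 -2.2 -2.3] Mz [-0.28 -0.08 -0.  ] w 25.5 q [-0.44  0.62  1.78  0.    0.74 -1.32]
x axis [ 6.e-04  5.e-04 -1.e+00] yaw of tool y 50.6
level turn deg [ 0.    0.01 -0.04]
shift [2.5 0.7 0.7]
```

Support vanished at yaw 50.6°, so the lugs are over the gaps. Lowering without turning.

```bash
for i in 1 2 3 4; do python3 -m inch '[[15,[1,0.1,0],[0,0,0]]]' >/dev/null; python3 rel.py 519.7 -120.9 71|grep -v level ; done
```

```text
t 12.5 p [ 519.1 -121.    78.5] F [-0.7 -0.5 -1.8] Mz [-0.09 -0.07 -0.02] w 25.9 q [-0.44  0.62  1.78  0.    0.73 -1.32]
x axis [ 5.e-04  3.e-04 -1.e+00] yaw of tool y 50.6
shift [7.5 0.4 0.4]
t 12.62 p [ 519.  -121.1   77.4] F [-0.9 -1.1 -2. ] Mz [-0.17  0.04 -0.02] w 25.5 q [-0.44  0.63  1.78  0.    0.73 -1.32]
x axis [ 0.e+00  2.e-04 -1.e+00] yaw of tool y 50.5
shift [6.4 0.6 0.4]
t 12.75 p [ 519.  -121.2   76.3] F [-0.8 -1.4 -0.5] Mz [-0.29  0.04  0.01] w 25.8 q [-0.44  0.63  1.78 -0.    0.73 -1.32]
x axis [-2.e-04 -2.e-04 -1.e+00] yaw of tool y 50.5
shift [5.3 0.7 0.3]
t 12.88 p [ 519.1 -121.4   75.3] F [-0.4 -2.2  0.5] Mz [-0.32  0.1   0.03] w 25.6 q [-0.44  0.63  1.78 -0.    0.73 -1.32]
x axis [-2.e-04 -6.e-04 -1.e+00] yaw of tool y 50.5
shift [4.3 0.8 0.1]
```

```bash
for i in 1 2 3 4; do python3 -m inch '[[15,[1,0,0],[0,0,0]]]' >/dev/null; python3 rel.py 519.3 -121.4 71|grep -v level ; done
```

```text
t 13.0 p [ 519.1 -121.6   74.3] F [-1.2 -1.2 -0.4] Mz [-0.26  0.04  0.06] w 25.8 q [-0.44  0.63  1.79 -0.    0.72 -1.32]
x axis [-2.e-04 -8.e-04 -1.e+00] yaw of tool y 50.5
shift [3.3 0.2 0. ]
t 13.12 p [ 519.2 -121.4   73.2] F [-0.5 -0.8 -3. ] Mz [ 0.06 -0.1  -0.07] w 25.6 q [-0.44  0.63  1.79 -0.    0.72 -1.32]
x axis [ 0.e+00 -3.e-04 -1.e+00] yaw of tool y 50.5
shift [2.2 0.1 0.1]
t 13.25 p [ 519.1 -121.    71.9] F [ 0.  -0.8 -1.1] Mz [-0.03 -0.09  0.04] w 25.6 q [-0.44  0.64  1.79  0.    0.72 -1.32]
x axis [-1.e-04  3.e-04 -1.e+00] yaw of tool y 50.4
shift [ 0.9 -0.2  0.4]
t 13.38 p [ 519.2 -121.    71.4] F [-2.2 -0.7  9. ] Mz [-0.14  0.4  -0.01] w 25.5 q [-0.44  0.64  1.79  0.    0.72 -1.32]
x axis [-1.e-04  2.e-04 -1.e+00] yaw of tool y 50.5
shift [ 0.4 -0.2  0.3]
```

```bash
for i in 1 2 3 4; do python3 -m inch '[[15,[0.25,0,0],[5,0,0]]]' >/dev/null; python3 rel.py 519.3 -121.1 68|grep -v shift ; done
```

```text
t 13.5 p [ 519.7 -121.2   71.6] F [ 0.4 -0.2  0.7] Mz [-0.11 -0.09  0.01] w 25.6 q [-0.44  0.64  1.79  0.    0.72 -1.23]
x axis [ 1.2e-03 -5.0e-04 -1.0e+00] yaw of tool y 45.3
level turn deg [ 0.    0.07 -0.03]
t 13.62 p [ 520.  -121.3   71.7] F [-0.  -1.2 -0.6] Mz [-0.07  0.04 -0.02] w 25.8 q [-0.44  0.64  1.79  0.    0.72 -1.14]
x axis [ 1.9e-03 -8.0e-04 -1.0e+00] yaw of tool y 40.2
level turn deg [ 0.    0.1  -0.05]
t 13.75 p [ 520.  -121.    71.5] F [-0.2 -0.5 -1.7] Mz [-0.02 -0.1  -0.03] w 25.6 q [-0.44  0.64  1.79  0.    0.72 -1.05]
x axis [ 1.9e-03 -5.0e-04 -1.0e+00] yaw of tool y 35.0
level turn deg [ 0.    0.09 -0.07]
t 13.88 p [ 520.  -120.7   71.1] F [ 0.6  0.7 -2.5] Mz [ 0.03 -0.11  0.03] w 25.8 q [-0.44  0.64  1.79  0.    0.72 -0.96]
x axis [ 1.8e-03 -1.0e-04 -1.0e+00] yaw of tool y 29.8
level turn deg [ 0.    0.05 -0.09]
```

```bash
for i in 1 2 3 4; do python3 -m inch '[[15,[0.5,0,0],[4,0,0]]]' >/dev/null; python3 rel.py 519.7 -121 68|grep -v shift ; done
```

```text
t 14.0 p [ 520.  -120.5   70.5] F [-0.4 -0.   0.2] Mz [-0.11 -0.02  0.05] w 25.6 q [-0.44  0.64  1.79  0.    0.71 -0.89]
x axis [ 1.9e-03  2.0e-04 -1.0e+00] yaw of tool y 25.7
level turn deg [ 0.    0.04 -0.1 ]
t 14.12 p [ 520.2 -120.4   70.1] F [-0.5 -1.3  0.7] Mz [-0.11 -0.04  0.  ] w 25.8 q [-0.44  0.64  1.79  0.    0.71 -0.81]
x axis [ 2.3e-03  1.0e-04 -1.0e+00] yaw of tool y 21.5
level turn deg [ 0.    0.04 -0.13]
t 14.25 p [ 520.5 -120.4   69.9] F [-0.8  0.2  1.1] Mz [-0.04 -0.02  0.01] w 25.8 q [-0.44  0.64  1.79  0.    0.71 -0.74]
x axis [ 0.0031 -0.     -1.    ] yaw of tool y 17.4
level turn deg [ 0.    0.05 -0.17]
t 14.38 p [ 520.6 -120.3   69.6] F [-1.2 -0.7  1.3] Mz [-0.15  0.14  0.03] w 25.5 q [-0.44  0.64  1.79  0.    0.71 -0.67]
x axis [ 3.3e-03 -1.0e-04 -1.0e+00] yaw of tool y 13.3
level turn deg [ 0.    0.05 -0.18]
```

```bash
for i in 1 2 3 4; do python3 -m inch '[[15,[0.4,-0.1,0],[4,0,-0.05]]]' >/dev/null; python3 rel.py 519.7 -121 68|grep -v shift ; done
```

```text
t 14.5 p [ 520.6 -120.2   69.3] F [-0.6 -0.3 -1.3] Mz [-0.05  0.04 -0.02] w 25.8 q [-0.44  0.64  1.79  0.    0.71 -0.6 ]
x axis [ 2.5e-03 -3.0e-04 -1.0e+00] yaw of tool y 9.2
level turn deg [ 0.    0.04 -0.14]
t 14.62 p [ 520.7 -120.3   69.1] F [-0.3 -1.3  1.1] Mz [-0.37  0.07  0.04] w 25.8 q [-0.44  0.64  1.79  0.    0.71 -0.52]
x axis [ 2.2e-03 -7.0e-04 -1.0e+00] yaw of tool y 5.0
level turn deg [ 0.    0.05 -0.12]
t 14.75 p [ 521.  -120.8   69.1] F [-0.9 -1.9  2.4] Mz [-0.35  0.17  0.07] w 25.7 q [-0.44  0.64  1.79 -0.    0.71 -0.45]
x axis [ 0.0022 -0.0018 -1.    ] yaw of tool y 0.9
level turn deg [ 0.    0.11 -0.13]
t 14.88 p [ 521.2 -121.2   69. ] F [-0.8 -1.8  1.5] Mz [-0.3   0.15  0.07] w 25.8 q [-0.44  0.64  1.78 -0.    0.71 -0.38]
x axis [ 0.002  -0.0027 -1.    ] yaw of tool y -3.2
level turn deg [ 0.    0.15 -0.12]
```

```bash
for i in 1 2 3; do python3 -m inch '[[15,[0.5,0,0],[3,0.05,-0.04]]]' >/dev/null; python3 rel.py 519.7 -121 68|grep -v shift ; done
```

```text
t 15.0 p [ 521.4 -121.4   69. ] F [-1.3 -1.5  1.3] Mz [-0.12  0.32  0.16] w 25.8 q [-0.44  0.64  1.78 -0.    0.71 -0.33]
x axis [ 0.0017 -0.0024 -1.    ] yaw of tool y -6.2
level turn deg [ 0.    0.13 -0.11]
t 15.12 p [ 521.3 -121.4   68.9] F [-0.6 -0.2  3.5] Mz [0.16 0.34 0.4 ] w 25.7 q [-0.44  0.64  1.78 -0.    0.71 -0.27]
x axis [ 7.0e-04 -1.5e-03 -1.0e+00] yaw of tool y -9.3
level turn deg [ 0.    0.08 -0.05]
t 15.25 p [ 521.2 -121.2   68.9] F [-0.4  0.5  3.3] Mz [0.24 0.32 0.91] w 26.0 q [-0.44  0.64  1.78 -0.    0.72 -0.22]
x axis [-6.e-04 -7.e-04 -1.e+00] yaw of tool y -12.2
level turn deg [0.   0.04 0.02]
```

```bash
python3 - <<'E'
from rig import imaging,get_obs
import cv2,pickle
o=get_obs(); im=cv2.cvtColor(imaging.camera("side"),cv2.COLOR_RGB2BGR); cv2.imwrite("pics/side3.png",im); pickle.dump(o,open("o3.pkl","wb"))
E
sed -i 's/-11.4/-102/g' fit2.py; python3 fit2.py 3|head -1; python3 rel.py
```

```text
foot by FK [ 521.1 -121.2   34.9]
t 15.3 p [ 521.2 -121.2   68.9] F [-0.5  0.7  4.1] Mz [0.22 0.44 0.69] w 25.6 q [-0.44  0.64  1.78 -0.    0.72 -0.22]
x axis [-6.e-04 -8.e-04 -1.e+00] yaw of tool y -12.2
level turn deg [0.   0.05 0.02]
```

View pics/o3.png

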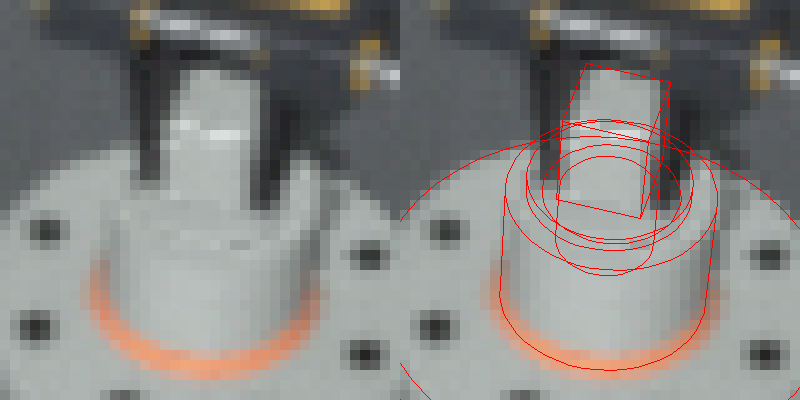

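The collar looks flat on the neck, and the moment jumped to 0.9 N·m, so it is binding after about 62° forward. Stopping there and releasing.

```bash
python3 -m inch '[[50,[0,0,0],[0,0,0]],[50,[0,0,0],[0,0,0]],[50,[0,0,0],[0,0,0]]]'; python3 rel.py; python3 -m inch '[[60,[-20,0,0],[0,0,0]],[60,[-50,0,0],[0,0,0]],[60,[-50,0,0],[0,0,0]],[60,[-10,-30,40],[0,0,0]],[60,[0,-30,50],[0,0,0]],[60,[0,-30,50],[0,0,0]],[60,[0,0,50],[0,0,0]],[60,[0,0,0],[0,0,0]]]'; python3 - <<'E'
from h import *
from rig import imaging
o=[]
P={}
for c in("side","top"):
    im=cv2.cvtColor(imaging.camera(c),cv2.COLOR_RGB2BGR); cv2.imwrite(f"pics/{c}4.png",im); p=imaging.camera_params(c)
    u,v=proj(p,np.array([.521,-.1205,.07])).round().astype(int); x0,y0=u-20,v-20
    b=cv2.resize(im[y0:y0+40,x0:x0+40],(400,400),interpolation=cv2.INTER_NEAREST); o.append(b)
cv2.imwrite("pics/v5.png",np.hstack(o))
E
```

```text
time: 15.68
position: [0.5221, -0.1211, 0.069]
tool_rot: [0.551, 0.443, -0.55, 0.444]
ft_force: [0.3, -0.0, -0.2]
grip_width: 0.0461
t 15.68 p [ 522.1 -121.1   69. ] F [ 0.3 -0.  -0.2] Mz [ 0.05 -0.08 -0.04] w 46.1 q [-0.44  0.64  1.78  0.    0.71 -0.22]
x axis [ 1.7e-03 -7.0e-04 -1.0e+00] yaw of tool y -12.3
level turn deg [ 0.    0.02 -0.1 ]
time: 16.68
position: [0.3926, -0.2932, 0.2035]
tool_rot: [0.551, 0.441, -0.549, 0.447]
ft_force: [0.2, -0.1, 0.0]
grip_width: 0.0603
```

View pics/v5.png

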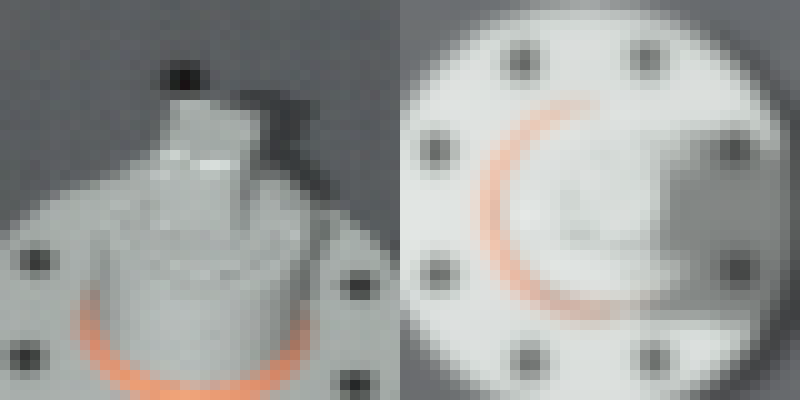

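```bash
python3 - <<'E'
from h import *
from rig import imaging,get_obs
p=imaging.camera_params("side"); im=cv2.imread("pics/side4.png")
c=proj(p,np.array([.5203,-.1212,.08])).round().astype(int); box=(c[0]-9,c[1]-11,c[0]+10,c[1]+9)
def sc(x,y,yaw,h):
    fl=flange(.5203,-.1212,p); P=plug(x/1e3,y/1e3,np.radians(yaw),.034+h/1e3,p)
    return [(1,fl[0][1]),(1,fl[1][1]),(2,fl[2][1]),(1,fl[3][1]),(2,P[0][1]),(1,P[1][1])]+P[2:]
for h in (0,1,2,3):
    b=min((minimize(lambda v:cost(sc(v[0],v[1],v[2],h),im,box),[520,-121,a],method="Nelder-Mead",options=dict(initial_simplex=[[520,-121,a],[522,-121,a],[520,-119,a],[520,-121,a+6]])) for a in(-15,-6,5)),key=lambda r:r.fun)
    print(h,b.x.round(1),round(b.fun,1))
E
python3 rel.py 521 -121 140
```

```text
0 [ 520.4 -120.8  -11.2] 173.5
1 [ 520.4 -119.7  -11.7] 173.9
2 [ 520.4 -118.5  -11.2] 174.1
3 [ 520.4 -117.6  -11.3] 174.0
t 16.77 p [ 392.2 -289.2  202.9] F [ 0.1  0.3 -1.1] Mz [ 0.   -0.04  0.03] w 60.0 q [-0.87  0.37  1.8   0.    0.97 -0.66]
x axis [ 4.4e-03 -8.0e-04 -1.0e+00] yaw of tool y -12.0
level turn deg [ 0.   -0.01 -0.26]
shift [  63.3   90.8 -191.2]
```

The fit on the released plug puts it on the flange axis at a height of about 0, with yaw still -11°, so it did not spring back. Handing in after a quick check that the other parts are where they were.

```bash
python3 - <<'E'
import cv2,numpy as np
from rig import robot
a=cv2.imread("pics/side0.png").astype(int);b=cv2.imread("pics/side4.png").astype(int)
d=np.abs(a-b).max(2)>50
n,l,s,c=cv2.connectedComponentsWithStats(d.astype(np.uint8))
print([x[:5].tolist() for x in s[1:] if x[4]>25])
robot.hand_in()
E
```

```text
[[300, 0, 71, 91, 2861], [363, 0, 59, 74, 2411], [429, 0, 3, 22, 37], [450, 0, 12, 7, 82], [483, 0, 7, 12, 37], [492, 0, 20, 32, 309], [482, 14, 7, 25, 75], [503, 40, 9, 8, 63], [466, 51, 40, 67, 771], [493, 55, 18, 29, 216], [442, 66, 11, 6, 65], [473, 120, 5, 8, 26], [401, 127, 15, 52, 245], [485, 128, 14, 45, 396], [276, 148, 10, 5, 40], [274, 157, 13, 9, 60], [473, 175, 28, 16, 156], [436, 178, 23, 19, 77], [424, 194, 11, 21, 106], [248, 286, 22, 24, 400]]
the job is handed in; nothing more can be done
```

The plug is screwed into the flange neck, released and handed in at about 17 s of the 61 s. As far as I can measure, the collar is flush, but the camera alone could not confirm that to 1 mm.

**What I did:** I picked the smallest plug out of the tray and set it in the mouth, where contact was about 3 N. Turning it backward, it first dropped off a stop, then climbed a rib. The support vanished after about 62° of back-turn in all. I lowered it into the gaps to a collar height of about 3.4 mm. Then I turned it forward about 62°, until the turning moment jumped to 0.9 N·m, and let go. Vertical force at the wrist never read above about 9 N.

**Checks on the seating:**
- **Supporting:** The tool height stopped falling about 17° before the plug bound, as expected once the collar meets the rim. After release, the side-camera fit showed the plug on the flange axis, with the head angle unchanged, so it did not spring back.
- **Not conclusive:** Tool height at the end nominally put the collar about 0.9 mm above the rim. I put this down to tool-height error, or slip in the grip, of the same order. Side-camera fits for collar heights of 0 to 3 mm were almost equally good. I judged it seated because only 0 mm also put the plug on the flange axis.

**Other parts:** Comparing side pictures from before and after showed the changes I expected around the plug's old place, the neck and the arm. There were also changed patches on the right of the picture, columns 401–511. I took these for the arm and its shadow but did not look into them. I saw no changes around the nut or ring in the tray.

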